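# Crate over the sill into its bay

### The arm

A 7-joint arm with a two-finger parallel gripper is mounted at the origin on a cart in front of the work surface, level with it; the furniture and walls round the work are solid. World frame = base frame: x ahead of the robot, y to its left, z up, the work surface at z = 0. Lengths are in m, angles in rad, forces in N, time in s.
With the tool pointing down it reaches from about 0.425 to 0.925 m from the base axis. Payload 6.8 kg.
Tool frame: the origin (TCP) lies at the very end of the fingers, on their centre line; the grasp point (between the pads) lies 19 mm behind it; z points along the fingers, y is the line along which they close (so a half turn about z gives the same grasp; the last joint's range is limited). The gripper opens to 85 mm and grips with 20 to 120 N. Pads are 22 mm wide; open, the fingers measure 114 mm over their backs; the gripper's body (76 mm by 85 mm) begins 54 mm behind the grasp point. The pads swing forward as they close: fully open they stand 13 mm farther back than shut.
Start: joints at [1.042, 0.477, 0.022, 1.555, -0.011, 1.109, -0.083], TCP at [0.276, -0.616, 0.231] pointing down, gripper open.
Joint ranges: [-2.96, 2.96], [-0.34, 2.1], [-1.41, 1.46], [0.24, 2.44], [-1.37, 4.51], [0.17, 1.92], [-2.96, 2.96]. Speed limits (rad/s): [2.39, 2.39, 3.14, 3.14, 3.14, 3.14, 3.14].

### API

Orientations are given as a rotation vector (axis times angle).
In Python, from bench import get_obs, viewer, r gives the robot as it stands. The module is installed in compiled form; this text tells all that it offers.
- The arm moves only by the tool play_rows, never from a script. Its argument "commands" is a list that holds one entry, the list of rows, each a list of 5 numbers: the gripper's target within -1 to 1 (shut at 1, half-way at 0, fully open at -1), then the shift along the tool's x, y, z scaled (see below), then the turn about the tool's z scaled (see below). A call has 1 to 12 rows; each row is the pose to reach, as a shift and turn from the pose commanded when the call began, along the tool's axes at that moment; what a row does not reach only later rows make up. The controller multiplies each number of a shift by 0.2 m and each number of a turn by pi/2 rad. A row lasts 1/12 s, in which the tool goes at most 41.7 mm and 7.16 degrees, less where a joint would pass 70% of its speed; a pose out of reach is approached as far as the arm can. A call with a number of a shift or a turn outside -1 to 1 is refused whole. A call with a gripper value outside its range is refused whole. The fingers move at their own pace and stop on an object; "grip_force" is the grip in N (left out, the last holds). Time passes only in rows, so rows that repeat a pose let the fingers close. It gives the time, the measured TCP pose, the force, the opening and the grip force at its end, in the units of the state.
- get_obs(): the state, without advancing time (a new reading comes with each control period).
- viewer.grab_frame(name): name is "side" or "top" or "wrist"; returns a dict with "pixels" (384x512x3 uint8, red, green, blue), "fovy" (degrees; the focal length in pixels is half the picture's height over the tangent of half this angle, whatever the lens; pixels are square), "cx", "cy" (the principal point, pixels), "distortion" ([k1, k2, p1, p2, k3] as OpenCV has them; the pictures are not rectified), "world_to_cam" (4x4, takes a point from world to camera coordinates); the wrist camera has in their place "hand_eye" (4x4, takes a point from camera to tool coordinates, whose origin is the TCP and whose axes are the flange's). Camera axes: x right, y up, looking along -z (the intrinsics and any distortion apply to the point x, -y, -z); pixel columns grow to the right and rows downward; lengths in m; the calibration is good to about 2 mm. A picture is of the moment at which its call begins: read the wrist's pose just before it. There is no depth.
- r.hand_in(): hands the job in; it is judged then, once.
Trained networks look in a picture, given as the dict that the camera call returned (one of the last four; its "shot" number tells which), for a name from the list of things; names that differ only in an ending like _2 or _b are one class to them, and where a whole thing is asked for, a point or a joint stands for the part that bears it (a point fixed in the world has none). Each returns a list of dicts, best first, with "score" (0 to 1); they miss things now and then, are a little off and sometimes report something else, mostly with a low value. They report only what shows in the picture. A call takes as long as a camera call. They do not tell look-alikes from the thing itself.
- viewer.trace(picture, thing): "pixels" (384x512 bool, what is visible of it) and "rect" ([left, top, right, bottom] in pixels, round what is visible of it).
The state is a dict: "clock": time; "joints": joint angles; "qvel": joint speeds; "tau": joint torques, N m; "tcp_pos": TCP position; "orientation": TCP orientation; "contact_force": force on the tool from outside, world axes, zero at the start; "moment": the same for the moment, N m; "grip_width": finger opening in m; "gripper_force": force on a finger pad.
Only numpy, scipy, OpenCV 4.12 (cv2) and the standard library are available. Lean on these libraries where they do the work, as an engineer would, in place of code of your own. Each camera call takes 0.05 s, during which the arm holds its last target. There are 200 camera calls.

### The job

Put the blue crate of citrus away in its bay: tip its leading edge up onto the metal sill while its rear edge stays on the table, then push it from behind right over the sill, never lifting the whole crate clear, until it lies flat between the guides. Press it gently home against the black sprung buffer so that the buffer just gives a little, then let go and leave it there, the fruit still in the crate and the things standing around left alone.

Things in the scene. Friction and masses are not known exactly. Their poses are not given: they have to be found in the camera images.
- bay: the fixed bay, a low dock 190 mm wide. Origin at table height under the middle of its sill; +y is the way in, x runs along the sill, z up. A grey floor plate, top 4 mm above the table, lies behind the sill from y = 12 to 312 mm
- sill_top (a point): middle of the top of the bay's sill: an aluminium bar 190 mm long (x), 24 mm deep (12 mm either side of this point along the bay's y), 18 mm high, with rounded edges
- guide_mouth (a point): middle between the flared beginnings of the two dark guide rails, level with their tops (36 mm); 62 mm behind the sill's middle. From 30 mm farther in, the rails run straight, 146 mm apart, to 308 mm behind the sill's middle
- buffer_nearest (a point): nearest place where the buffer's face can be: 206 mm behind the sill's middle, 30 mm high. The black pad (80 mm wide, 13 to 47 mm high) is sprung on a grey stop, clamped each time elsewhere: its free face lies 0 to 36 mm beyond this mark along the bay's +y, to be found by feel. It gives 1 mm per 2.5 N, at most 11 mm; 5 to 12 N beds the crate, over 18 N overstrains it
- crate: loose blue open crate, 130 mm wide (x), 184 long (y), 60 high; 0.35 to 0.7 kg empty, friction varies. Origin at the centre of its underside, +y towards its leading wall, which faces the sill, 15 to 60 mm off and up to 0.15 rad askew. End walls 8 mm thick, sides 5. An empty compartment (y 22 to 84 mm) lies behind the leading wall, then a 47 mm high divider, then the fruit
- crate_grip (a point): middle of the top edge of the crate's leading wall (wall 8 mm thick, 60 mm above the underside); can be pinched here from above
- crate_front (a point): middle of the crate's leading bottom edge
- crate_rear (a point): middle of the crate's rear bottom edge
- lemon: loose lemon, 72x57x58 mm, lying in the crate's rear compartment; origin at its underside as built (it may roll)
- lime: loose lime, 55x47x48 mm, lying in the crate's rear compartment; origin at its underside as built (it may roll)
- spice_jar: bystander: spice jar with yellow cap, 45x44x100 mm, origin at its foot; leave alone
- yoghurt_pot: bystander: pot with red fruit pictures, 72x71x71 mm, origin at its foot; leave alone
- mill: bystander: dark wooden pepper mill, 52 mm across, 173 mm high, origin at its foot; leave alone
Not all that is in view belongs to the job. Several things have the shape of the lime; the one meant has the colours described above.

How it is judged:
By the outcome, as a careful person would: the job done as asked, in the order asked, and still so for the second after the job is handed in, with the robot touching nothing.
It also fails if it takes over 72 s, if anything falls off the work surface, if the arm or the gripper's body presses on something with over 40 N, if the wrist force passes 120 N, or if a joint passes its speed limit or range.

## Working session

There is one attempt and no reset: what is moved stays moved. The work goes in short steps, Python scripts to look and compute and a tool call to move; the robot and the scene stay as the last step left them, time stands still between calls to the robot, and variables do not carry over. Pictures are saved under pics/ and viewed, at most 10 in all, crops included, and the job is handed in when it is done.

Besides the shell and the picture viewer there is one more tool, called after ">>>" by a JSON object that holds its "method" and its "body". play_rows: Moves the arm, as the interface text tells. Shifts and turns lie within -1 to 1; 1 stands for 0.2 m of shift or pi/2 rad of turn. Its arguments: {"type":"object","properties":{"commands":{"type":"array","items":{"type":"array","items":{"type":"array","items":{"type":"number","minimum":-1,"maximum":1}}}},"grip_force":{"type":"number"}},"required":["commands"]}

```bash
mkdir -p pics; cat > h.py <<'E'
import numpy as np, cv2
from bench import get_obs, viewer, r
def K(p):
    h=p["pixels"].shape[0]; f=h/2/np.tan(np.radians(p["fovy"])/2)
    return np.array([[f,0,p["cx"]],[0,f,p["cy"]],[0,0,1]])
def w2c(p,obs=None):
    if "world_to_cam" in p: return np.array(p["world_to_cam"])
    T=np.eye(4); T[:3,:3]=cv2.Rodrigues(np.array(obs["orientation"],float))[0]; T[:3,3]=obs["tcp_pos"]
    return np.linalg.inv(T@np.array(p["hand_eye"]))
F=np.diag([1.,-1,-1])
def proj(p,X,obs=None):
    M=w2c(p,obs); X=np.atleast_2d(X).astype(float); c=(X@M[:3,:3].T+M[:3,3])@F
    return cv2.projectPoints(c,np.zeros(3),np.zeros(3),K(p),np.array(p["distortion"],float))[0][:,0]
def unproj(p,uv,z,obs=None):
    M=w2c(p,obs); uv=np.atleast_2d(uv).astype(float)[:,None]
    n=cv2.undistortPoints(uv,K(p),np.array(p["distortion"],float))[:,0]
    d=np.c_[n,np.ones(len(n))]@F@M[:3,:3]; o=-M[:3,:3].T@M[:3,3]
    return o+d*((z-o[2])/d[:,2])[:,None]
def save(p,n): cv2.imwrite("pics/"+n,p["pixels"][:,:,::-1])
E
python3 - <<'E'
from h import *
o=get_obs(); print(o)
ps={n:viewer.grab_frame(n) for n in("side","top")}
for n,p in ps.items():
    save(p,n+"0.png")
    for t in("crate","bay","lemon","lime","spice_jar","yoghurt_pot","mill"):
        for x in viewer.trace(p,t)[:3]: print(n,t,round(x["score"],2),x["rect"])
im=np.hstack([ps[n]["pixels"] for n in("side","top")])
E
```

```text
{'clock': 0.0, 'joints': array([ 1.04193626,  0.47779605,  0.02232745,  1.55645842, -0.01150744,
        1.10928619, -0.08311417]), 'qvel': array([-6.53278352e-04, -9.91650246e-04, -6.57225254e-04,  1.32042944e-03,
        6.75525308e-05, -1.50204100e-03,  4.76004879e-04]), 'tau': array([-5.12943006e-04, -5.96452010e+01,  1.60787769e+00, -2.81195533e+01,
        1.24394751e-02,  9.34407057e-03,  7.05484652e-06]), 'tcp_pos': array([ 0.27545995, -0.61558695,  0.23032525]), 'orientation': array([-3.07060901e+00, -6.55721147e-01,  7.84276389e-04]), 'contact_force': array([ 0.07813719,  0.25800554, -0.34797036]), 'moment': array([ 0.03469809, -0.02377765, -0.02909397]), 'gripper_force': 0.0, 'grip_width': 0.08534084840302014}
side crate 0.94 [225.8, 120.9, 296.7, 195.6]
side bay 0.88 [247.4, 180.0, 392.5, 330.9]
side lemon 0.7 [252.4, 128.8, 278.6, 151.7]
side lemon 0.54 [234.4, 132.5, 251.8, 153.2]
side lime 0.82 [203.5, 169.9, 224.5, 192.1]
side lime 0.78 [262.8, 100.3, 278.7, 119.3]
side lime 0.77 [233.5, 132.6, 252.7, 152.8]
side spice_jar 0.88 [173.9, 250.1, 201.5, 292.0]
side spice_jar 0.63 [228.0, 118.2, 301.8, 193.8]
side spice_jar 0.25 [235.3, 135.2, 251.6, 153.2]
side yoghurt_pot 0.97 [143.0, 160.7, 174.3, 196.9]
side mill 0.86 [143.4, 194.8, 178.9, 248.9]
side mill 0.3 [174.2, 249.2, 202.8, 292.6]
top crate 0.75 [254.8, 209.6, 343.3, 283.3]
top crate 0.34 [309.0, 228.0, 331.5, 242.8]
top bay 0.86 [107.1, 190.3, 250.3, 276.5]
top lemon 0.97 [296.7, 247.4, 327.6, 270.8]
top lemon 0.33 [255.1, 209.2, 342.0, 281.2]
top lime 0.89 [347.5, 290.7, 369.4, 312.6]
top lime 0.71 [284.2, 181.0, 304.4, 201.4]
top lime 0.59 [303.4, 297.9, 322.1, 322.9]
top spice_jar 0.85 [199.4, 101.6, 221.9, 134.3]
top yoghurt_pot 0.96 [303.1, 118.7, 336.0, 155.2]
top mill 0.9 [248.9, 95.4, 270.3, 139.5]
top mill 0.18 [255.4, 208.3, 341.3, 280.5]
```

View pics/top0.png

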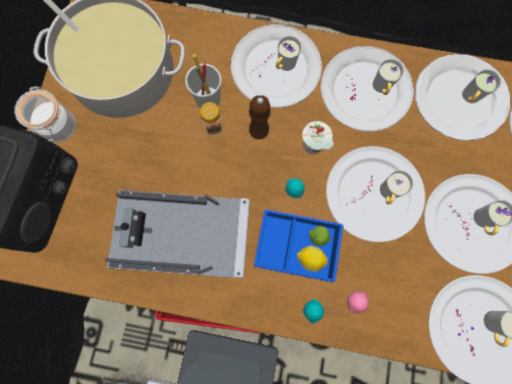

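View pics/side0.png

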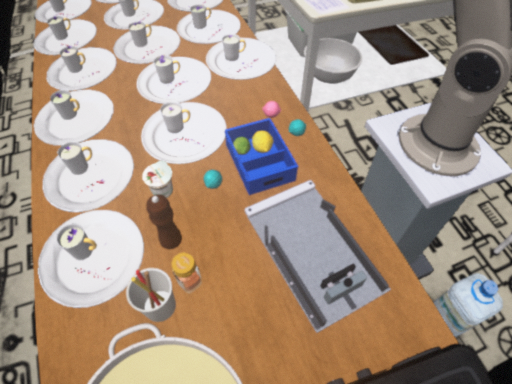

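The top picture shows the crate at (255–342, 210–282), its leading wall on the left at u≈260. The sill is at u≈243 and the buffer at (130, 228). Lime-shaped candidates are teal (295,187), teal (314,311), pink (358,302) and green (319,235). The green one lies in the crate's rear compartment, so it is the lime. I'll confirm it in an enlarged crop.

```bash
python3 - <<'E'
from h import *
p=viewer.grab_frame("top")
c=p["pixels"][180:290,100:350]; cv2.imwrite("pics/crop.png",cv2.resize(c,None,fx=3.2,fy=3.2,interpolation=cv2.INTER_CUBIC)[:,:,::-1])
M=w2c(p); print("cam",-M[:3,:3].T@M[:3,3])
for n,uv,z in[("sill ends",[[244,199],[239,276]],.018),("rim",[[262,212],[342,219],[335,280],[256,270]],.06),("jar",[[210,125]],0),("pot",[[320,150]],0),("mill",[[259,130]],0)]: print(n,unproj(p,uv,z).round(3).tolist())
E
```

```text
cam [ 0.41429729 -0.02985075  0.91903704]
sill ends [[0.593, 0.027, 0.018], [0.412, 0.002, 0.018]]
rim [[0.563, -0.023, 0.06], [0.582, -0.205, 0.06], [0.444, -0.209, 0.06], [0.432, -0.034, 0.06]]
jar [[0.771, 0.152, 0.0]]
pot [[0.759, -0.137, 0.0]]
mill [[0.782, 0.026, 0.0]]
```

View pics/crop.png

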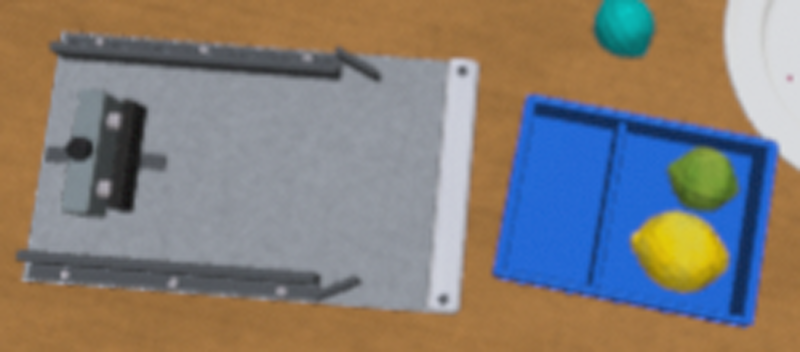

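```bash
cat >> h.py <<'E'
from scipy.optimize import least_squares
def P(q,L):
    c,s=np.cos(q[2]),np.sin(q[2]); L=np.array(L,float); return np.c_[q[0]+c*L[:,0]-s*L[:,1],q[1]+s*L[:,0]+c*L[:,1],L[:,2]]
def fit(p,L,uv,q0,obs=None):
    s=least_squares(lambda q:(proj(p,P(q,L),obs)-uv).ravel(),q0); return s.x,s.fun.reshape(-1,2).round(1).tolist()
E
python3 - <<'E'
from h import *
p=viewer.grab_frame("top")
cr=lambda a:(np.array(a)+.5)/3.2-.5+[100,180]
# bay +y = world left(+y): x=+x
L=[[.095,-.012,.018],[-.095,-.012,.018],[.095,.012,.018],[-.095,.012,.018]]
b,e=fit(p,L,cr([[477,60],[458,311],[447,58],[428,309]]),[.5,.01,0.1]);print("bay",b.round(4),e)
L=[[.065,.092,.06],[.065,-.092,.06],[-.065,-.092,.06],[-.065,.092,.06]]
c,e=fit(p,L,cr([[528,96],[777,143],[749,325],[495,276]]),[.5,-.12,0.1]);print("crate",c.round(4),e)
q=viewer.grab_frame("side")
c4=P(c,L);im=q["pixels"].copy()
for X in np.r_[c4,P(b,[[.095,-.012,.018],[-.095,-.012,.018],[.073,.308,.036],[-.073,.308,.036]])]:
    u=proj(q,X)[0];cv2.circle(im,tuple(np.round(u).astype(int)),1,(255,0,0),-1)
cv2.imwrite("pics/sc.png",cv2.resize(im[110:340,200:400],None,fx=2.5,fy=2.5)[:,:,::-1])
o=get_obs();R=cv2.Rodrigues(o["orientation"])[0];print(R.round(3))
E
```

```text
bay [0.5028 0.0155 0.1252] [[0.3, -0.7], [0.4, 0.7], [-0.2, -0.7], [-0.5, 0.6]]
crate [ 0.5053 -0.1177  0.0049] [[-0.9, -0.3], [0.7, -0.1], [1.3, 0.5], [-1.1, -0.2]]
[[ 0.913  0.408  0.   ]
 [ 0.408 -0.913 -0.   ]
 [ 0.     0.    -1.   ]]
```

View pics/sc.png

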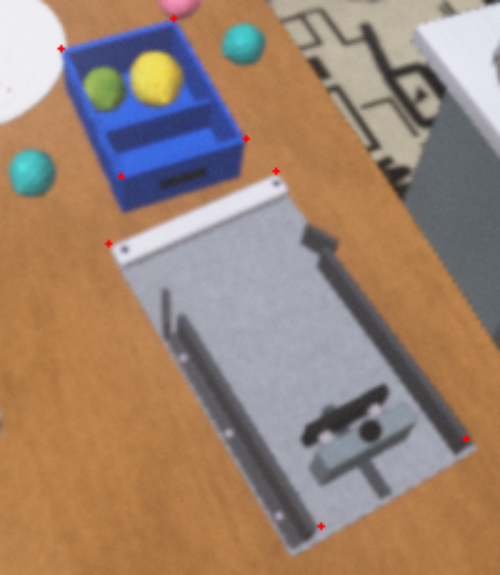

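The crop confirms it: the green lime (705,178) and the lemon (680,250) are in the crate's rear compartment, behind the divider. The side overlay agrees with the fit to within about 3 mm.

>>> {"method": "play_rows", "body": {"commands": [[[0,0.75,-0.735,0,0],[0,0.75,-0.735,0,0],[0,0.75,-0.735,0,0],[0,0.75,-0.735,0,0],[0,0.75,-0.735,0,0],[0,0.75,-0.735,0,0]]], "grip_force": 30}}

```text
clock: 1.45
tcp_pos: [0.357, -0.4126, 0.2315]
orientation: [-3.066, -0.671, -0.004]
contact_force: [-0.1, -0.4, 0.3]
grip_width: 0.0429
gripper_force: 0.0
```

>>> {"method": "play_rows", "body": {"commands": [[[0,0.75,-0.735,0,0],[0,0.75,-0.735,0,0],[0,0.75,-0.735,0,0],[0,0.75,-0.735,0,0],[0,0.75,-0.735,0,0],[0,0.75,-0.735,0,0]]]}}

```text
clock: 1.95
tcp_pos: [0.4329, -0.2173, 0.2318]
orientation: [-3.067, -0.673, -0.004]
contact_force: [-0.2, 0.3, -0.0]
grip_width: 0.0426
gripper_force: 0.0
```

>>> {"method": "play_rows", "body": {"commands": [[[0,0.75,-0.735,0,0.264],[0,0.75,-0.735,0,0.264],[0,0.75,-0.735,0,0.264],[0,0.75,-0.735,0,0.264],[0,0.75,-0.735,0,0.264],[0,0.75,-0.735,0,0.264],[0,0.75,-0.735,0,0.264]]]}}

```text
clock: 2.53
tcp_pos: [0.5082, -0.024, 0.2318]
orientation: [-3.139, -0.023, -0.003]
contact_force: [0.2, -0.5, 0.7]
grip_width: 0.0426
gripper_force: 0.0
```

```bash
python3 - <<'E'
from h import *
o=get_obs(); print(o["clock"],o["tcp_pos"],o["grip_width"],o["contact_force"]); R=cv2.Rodrigues(o["orientation"])[0];print(R.round(3))
p=viewer.grab_frame("wrist")
im=cv2.resize(p["pixels"],None,fx=1.5,fy=1.5)
c=[.5053,-.1177,.0049];b=[.5028,.0155,.1252]
for X in np.r_[P(c,[[.065,.092,.06],[.065,-.092,.06],[-.065,-.092,.06],[-.065,.092,.06]]),P(b,[[.095,-.012,.018],[-.095,-.012,.018],[.095,.012,.018],[-.095,.012,.018]])]:
    u=proj(p,X,o)[0]; print(u.round(1).tolist()); cv2.circle(im,tuple(np.round(np.clip(u,-999,2000)*1.5).astype(int)),2,(255,0,0),-1)
cv2.imwrite("pics/w1.png",im[:,:,::-1])
E
```

```text
2.5333 [ 0.50815465 -0.02402208  0.2317547 ] 0.04260177017874406 [ 0.18822002 -0.50438467  0.66210694]
[[ 1.     0.014  0.002]
 [ 0.014 -1.     0.003]
 [ 0.002 -0.003 -1.   ]]
[251.0, 114.9]
[449.8, 117.2]
[427.4, 246.5]
[249.5, 244.8]
[211.3, 83.9]
[234.1, 253.2]
[188.1, 86.7]
[214.0, 255.2]
```

View pics/w1.png

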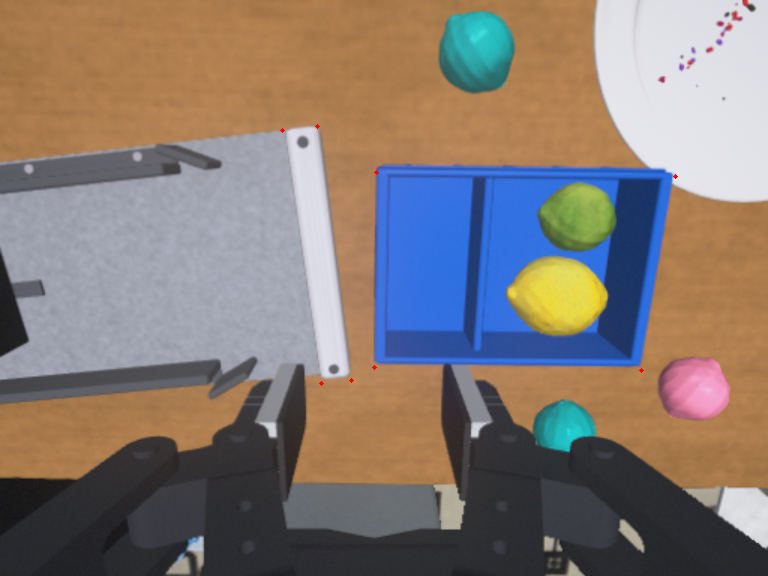

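The wrist view shows the crate rim at (377,167)–(670,172)–(641,368)–(376,363) and the sill at (286,130)–(348,375). My fit is a few mm off, so I'll refine it.

```bash
python3 - <<'E'
from h import *
o=get_obs(); p=viewer.grab_frame("wrist"); s=lambda a:(np.array(a)+.5)/1.5-.5
b,e=fit(p,[[.095,-.012,.018],[-.095,-.012,.018],[.095,.012,.018],[-.095,.012,.018]],s([[317,127],[349,375],[286,130],[321,378]]),[.5,.01,0.1],o);print("bay",b.round(4),e)
c,e=fit(p,[[.065,.092,.06],[.065,-.092,.06],[-.065,-.092,.06],[-.065,.092,.06]],s([[377,167],[671,173],[641,369],[376,364]]),[.5,-.12,0],o);print("crate",c.round(4),e)
R=np.array([[np.cos(b[2]),-np.sin(b[2])],[np.sin(b[2]),np.cos(b[2])]])
print("crate in bay",(R.T@(c[:2]-b[:2])).round(4),(c-b)[2].round(3),"grip",P(c,[[0,.088,.06]]).round(4),"grip in bay",R.T@(P(c,[[0,.088,.06]])[0,:2]-b[:2]))
E
```

```text
bay [0.5031 0.0117 0.1124] [[1.1, -2.1], [1.0, 2.5], [-1.5, -1.5], [-0.5, 2.4]]
crate [ 0.506  -0.1206 -0.0011] [[-0.7, 1.1], [2.5, -0.0], [-0.3, -1.1], [-1.8, 0.2]]
crate in bay [-0.012  -0.1318] -0.114 grip [[ 0.5061 -0.0326  0.06  ]] grip in bay [-0.00200846 -0.04434087]
```

>>> {"method": "play_rows", "body": {"commands": [[[0,-0.01,0.04,0.5,0.008],[0,-0.01,0.04,0.5,0.008],[0,-0.01,0.04,0.8,0.008],[0,-0.01,0.04,0.8,0.008],[0,-0.01,0.04,0.9,0.008],[0,-0.01,0.04,0.98,0.008],[0,-0.01,0.04,0.98,0.008],[0,-0.01,0.04,0.98,0.008]]]}}

```text
clock: 3.3
tcp_pos: [0.5037, -0.0395, 0.035]
orientation: [3.141, -0.014, -0.003]
contact_force: [0.8, -0.2, 0.3]
grip_width: 0.0429
gripper_force: 0.0
```

```bash
python3 - <<'E'
from h import *
o=get_obs(); print(o["tcp_pos"],o["contact_force"],o["orientation"])
p=viewer.grab_frame("wrist"); cv2.imwrite("pics/w2.png",p["pixels"][:,:,::-1])
E
```

```text
[ 0.50368539 -0.03950806  0.03495378] [ 0.77491242 -0.20815166  0.32404531] [ 3.14075039e+00 -1.35032974e-02 -2.95959548e-03]
```

View pics/w2.png

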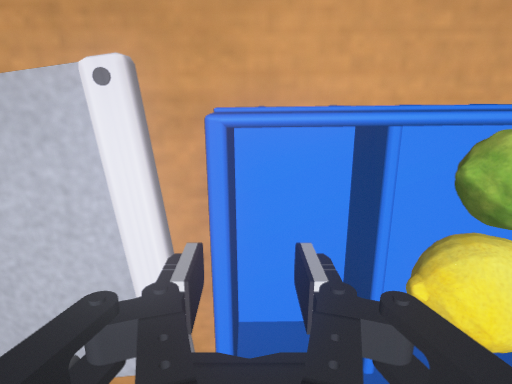

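The wall (u≈225) is between the pads but sits nearer the outer one. I'll shift 7 mm towards the sill and then pinch.

>>> {"method": "play_rows", "body": {"commands": [[[0,0.01,-0.037,0.015,0],[0,0.01,-0.037,0.015,0],[0,0.01,-0.037,0.015,0],[1,0.01,-0.037,0.015,0],[1,0.01,-0.037,0.015,0],[1,0.01,-0.037,0.015,0],[1,0.01,-0.037,0.015,0],[1,0.01,-0.037,0.015,0],[1,0.01,-0.037,0.015,0],[1,0.01,-0.037,0.015,0]]], "grip_force": 30}}

```text
clock: 4.18
tcp_pos: [0.5069, -0.0301, 0.0327]
orientation: [-3.141, 0.009, -0.001]
contact_force: [-0.5, 2.0, 4.9]
grip_width: 0.0073
gripper_force: 31.1
```

>>> {"method": "play_rows", "body": {"commands": [[[1,0,0.005,-0.02,0],[1,0,0.01,-0.04,0],[1,0,0.016,-0.06,0],[1,0,0.022,-0.08,0],[1,0,0.028,-0.1,0],[1,0,0.034,-0.12,0],[1,0,0.034,-0.12,0],[1,0,0.034,-0.12,0]]]}}

```text
clock: 4.85
tcp_pos: [0.5065, -0.0374, 0.0566]
orientation: [3.142, -0.011, 0.001]
contact_force: [-0.5, 0.9, -8.0]
grip_width: 0.0074
gripper_force: 32.9
```

```bash
python3 - <<'E'
from h import *
o=get_obs(); print(o["tcp_pos"],o["contact_force"],o["moment"],o["grip_width"])
p=viewer.grab_frame("side")
cv2.imwrite("pics/s2.png",cv2.resize(p["pixels"][100:220,200:340],None,fx=4,fy=4,interpolation=cv2.INTER_CUBIC)[:,:,::-1])
E
```

```text
[ 0.50651968 -0.03739898  0.05657131] [-0.52249327  0.89235768 -8.00087058] [ 7.64639975e-01 -2.10317488e-04 -1.03528037e-02] 0.0074423247849241415
```

View pics/s2.png

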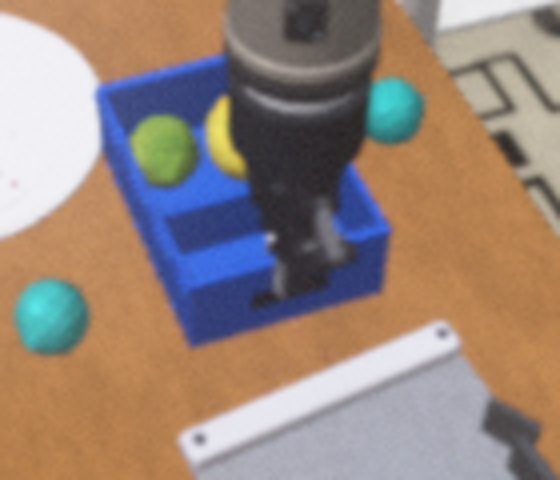

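```bash
python3 - <<'E'
from h import *
from scipy.spatial.transform import Rotation as Ro
p=viewer.grab_frame("side"); t=viewer.grab_frame("top")
uv=(np.array([[98,90],[186,290],[388,230],[193,345],[381,292]])+.5)/4-.5+[200,100]
L=np.array([[.065,-.092,.06],[.065,.092,.06],[-.065,.092,.06],[.065,.092,0],[-.065,.092,0]])
X=lambda q,L:np.array([q[0],q[1],q[2]])+Ro.from_euler('zx',[q[3],q[4]]).apply(L)
s=least_squares(lambda q:(proj(p,X(q,L))-uv).ravel(),[.506,-.125,.01,0,.05]);print(s.x.round(4),s.fun.round(1))
for n,q in(("tilt",[.506,-.129,.012,0,.13]),("flat",[.506,-.128,.024,0,0]),("floor",[.506,-.128,0,0,0])): print(n,(4*(proj(p,X(q,L))-[200,100])).round(0).tolist(), proj(t,X(q,[[.065,-.092,.06],[-.065,-.092,.06]])).round(1).tolist())
cv2.imwrite("pics/t2.png",cv2.resize(t["pixels"][190:300,220:370],None,fx=5,fy=5,interpolation=cv2.INTER_CUBIC)[:,:,::-1])
E
```

```text
[ 0.4992 -0.1381  0.0035 -0.0091  0.0209] [-0.  -0.1  0.8 -0.7 -0.1  0.1 -0.5  0.7 -0.3  0.1]
tilt [[88.0, 97.0], [179.0, 272.0], [381.0, 214.0], [185.0, 342.0], [378.0, 284.0]] [[351.2, 225.8], [343.1, 283.2]]
flat [[89.0, 78.0], [185.0, 283.0], [388.0, 224.0], [186.0, 344.0], [379.0, 286.0]] [[350.4, 223.6], [342.0, 282.6]]
floor [[91.0, 104.0], [185.0, 309.0], [384.0, 250.0], [187.0, 367.0], [375.0, 309.0]] [[347.8, 225.1], [339.5, 282.5]]
```

The side fit shows the crate came up almost flat, because the deep pinch held it too stiffly. I'll set it straight down and re-pinch at the very top edge with the lightest grip, so that it hinges.

>>> {"method": "play_rows", "body": {"commands": [[[1,0,0,0.04,0],[1,0,0,0.08,0],[1,0,0,0.12,0],[1,0,0,0.12,0],[0.6,0,0,0.12,0],[0.6,0,0,0.12,0],[0.6,0,0,0.06,0],[0.6,0,0,0.03,0],[0.6,0,0,0.03,0],[1,0,0,0.03,0],[1,0,0,0.03,0],[1,0,0,0.03,0]]], "grip_force": 20}}

```text
clock: 6.0
tcp_pos: [0.5072, -0.0371, 0.0509]
orientation: [3.142, -0.01, 0.002]
contact_force: [-1.9, 0.3, 8.3]
grip_width: 0.0073
gripper_force: 22.1
```

```bash
python3 - <<'E'
from h import *
o=get_obs(); print(o["tcp_pos"],o["contact_force"],o["moment"],o["grip_width"],o["gripper_force"])
E
```

```text
[ 0.50715754 -0.0371107   0.05088114] [-1.93710462  0.33943356  8.30383638] [ 0.03665648  0.32136976 -0.07055257] 0.0073048175495069 22.123669981956482
```

>>> {"method": "play_rows", "body": {"commands": [[[1,0,0.005,-0.02,0],[1,0,0.01,-0.04,0],[1,0,0.016,-0.06,0],[1,0,0.016,-0.06,0],[1,0,0.016,-0.06,0]]]}}

```text
clock: 6.42
tcp_pos: [0.5061, -0.0408, 0.0622]
orientation: [3.141, -0.011, -0.001]
contact_force: [0.4, -1.5, -4.7]
grip_width: 0.0073
gripper_force: 23.4
```

```bash
python3 - <<'E'
from h import *
o=get_obs(); print(o["tcp_pos"],o["contact_force"],o["moment"],o["grip_width"],o["gripper_force"])
E
```

```text
[ 0.50608068 -0.04078906  0.06217027] [ 0.44164479 -1.53040591 -4.66316408] [ 0.02627819 -0.17351302  0.05592058] 0.007273520739229119 23.369305038359016
```

It now hinges: Fz is −4.7 N with almost no moment. I'll lift the rest of the way and check for clearance before moving forward.

>>> {"method": "play_rows", "body": {"commands": [[[1,0,0.008,-0.02,0],[1,0,0.016,-0.045,0],[1,0,0.025,-0.07,0],[1,0,0.025,-0.07,0],[1,0,0.025,-0.07,0]]]}}

```text
clock: 6.83
tcp_pos: [0.5065, -0.0456, 0.0767]
orientation: [3.142, -0.011, 0.001]
contact_force: [-0.0, -0.4, -4.9]
grip_width: 0.0068
gripper_force: 31.2
```

```bash
python3 - <<'E'
from h import *
o=get_obs(); print(o["tcp_pos"],o["contact_force"],o["moment"],o["grip_width"],o["gripper_force"])
p=viewer.grab_frame("side")
cv2.imwrite("pics/s3.png",cv2.resize(p["pixels"][100:220,200:340],None,fx=4,fy=4,interpolation=cv2.INTER_CUBIC)[:,:,::-1])
E
```

```text
[ 0.50648309 -0.04561332  0.07669495] [-0.03094273 -0.35568418 -4.92011033] [ 0.19682912 -0.04566294  0.031477  ] 0.006843333168652488 31.244335187366232
```

View pics/s3.png

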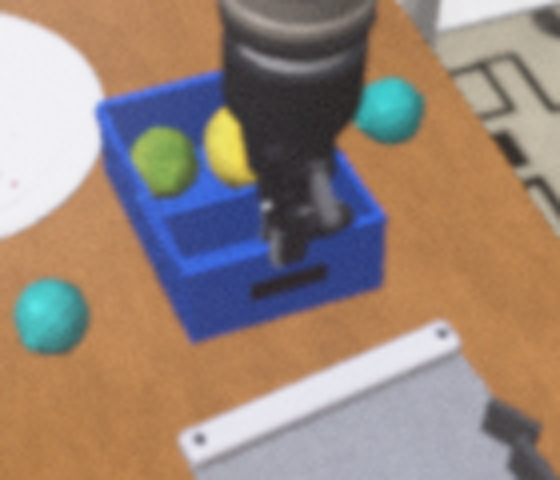

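The crate is now properly tipped: front bottom edge up (bottom-left corner at (193,342)) with the rear corner (98,105) at table level. Next I'll move forward over the sill and turn it square to the bay.

>>> {"method": "play_rows", "body": {"commands": [[[1,0,-0.03,0,-0.01],[1,0,-0.06,0,-0.02],[1,0,-0.09,0,-0.03],[1,-0.005,-0.12,0,-0.04],[1,-0.005,-0.15,0,-0.05],[1,-0.01,-0.18,0,-0.06],[1,-0.01,-0.21,0,-0.07],[1,-0.012,-0.235,0,-0.076],[1,-0.012,-0.235,0,-0.076],[1,-0.012,-0.235,0,-0.076]]]}}

```text
clock: 7.72
tcp_pos: [0.5045, 0.0026, 0.0765]
orientation: [-3.136, -0.179, -0.001]
contact_force: [0.1, 1.1, -5.1]
grip_width: 0.007
gripper_force: 31.1
```

```bash
cat >> h.py <<'E'
from scipy.spatial.transform import Rotation as Ro
def st():
    o=get_obs(); print(o["clock"],o["tcp_pos"].round(4),o["contact_force"].round(1),o["moment"].round(2),o["grip_width"].round(4)); R=cv2.Rodrigues(o["orientation"])[0]; print("yaw",np.arctan2(R[1,0],R[0,0]).round(4)); return o
def blue(p):
    h=cv2.cvtColor(p["pixels"],cv2.COLOR_RGB2HSV); m=cv2.inRange(h,(106,150,60),(122,255,255)); 
    n,l,s,_=cv2.connectedComponentsWithStats(m); k=1+np.argmax(s[1:,4]); m=(l==k).astype(np.uint8)
    return cv2.findContours(m,cv2.RETR_EXTERNAL,cv2.CHAIN_APPROX_NONE)[0]
E
python3 - <<'E'
from h import *
st(); p=viewer.grab_frame("top")
r1=cv2.minAreaRect(np.vstack(blue(p))); print(r1, cv2.boxPoints(r1).round(1).tolist())
x=viewer.trace(p,"crate")[0]; m=x["pixels"].astype(np.uint8); r2=cv2.minAreaRect(np.vstack(cv2.findContours(m,0,1)[0])); print(x["score"],cv2.boxPoints(r2).round(1).tolist())
E
```

```text
Traceback (most recent call last):
  File "h.py", line 27, in st
    o=get_obs(); print(o["clock"],o["tcp_pos"].round(4),o["contact_force"].round(1),o["moment"].round(2),o["grip_width"].round(4)); R=cv2.Rodrigues(o["orientation"])[0]; print("yaw",np.arctan2(R[1,0],R[0,0]).round(4)); return o
                                                                                                         ^^^^^^^^^^^^^^^^^^^^^
AttributeError: 'float' object has no attribute 'round'
```

>>> {"method": "play_rows", "body": {"commands": [[[1,0,0,0.015,0],[1,0,0,0.03,0],[1,0,0,0.04,0],[1,0,0,0.04,0],[1,0,0,0.04,0]]]}}

```text
clock: 8.13
tcp_pos: [0.5047, 0.0017, 0.0692]
orientation: [3.136, 0.177, 0.001]
contact_force: [-4.3, 1.5, 8.0]
grip_width: 0.0075
gripper_force: 27.9
```

```bash
sed -i 's/o\["grip_width"\].round(4)/round(o["grip_width"],4)/' h.py
python3 - <<'E'
from h import *
st(); p=viewer.grab_frame("top")
r1=cv2.minAreaRect(np.vstack(blue(p))); print(r1, cv2.boxPoints(r1).round(1).tolist())
E
```

```text
8.1333 [0.5047 0.0017 0.0692] [-4.3  1.5  8. ] [ 0.57  0.91 -0.  ] 0.0075
yaw 0.1128
((302.7024841308594, 240.62765502929688), (45.490203857421875, 60.13667678833008), 1.9749339818954468) [[278.8999938964844, 269.8999938964844], [281.0, 209.8000030517578], [326.5, 211.39999389648438], [324.3999938964844, 271.5]]
```

>>> {"method": "play_rows", "body": {"commands": [[[0.5,0,0,0,0],[0.5,0,0,0,0],[0.5,0,0,-0.1,0],[0.5,0,0,-0.3,0],[0.5,0,0,-0.5,0],[0.5,0,0,-0.7,0],[0.5,0,0,-0.8,0],[0.5,0,0,-0.8,0],[0.5,0,0,-0.8,0]]]}}

```text
clock: 8.93
tcp_pos: [0.5052, 0.0011, 0.2295]
orientation: [3.136, 0.176, 0.005]
contact_force: [-0.4, -1.0, 0.4]
grip_width: 0.0212
gripper_force: 0.0
```

```bash
python3 - <<'E'
from h import *
o=st(); p=viewer.grab_frame("wrist"); print(np.array(p["hand_eye"]).round(3).tolist(),o["joints"].round(2))
cv2.imwrite("pics/w3.png",cv2.resize(p["pixels"],None,fx=1.5,fy=1.5)[:,:,::-1])
E
```

```text
8.9333 [0.5052 0.0011 0.2295] [-0.4 -1.   0.4] [-0.02 -0.06  0.01] 0.0212
yaw 0.112
[[0.0, 0.96, 0.281, 0.073], [1.0, -0.0, 0.0, 0.001], [0.0, 0.281, -0.96, -0.142], [0.0, 0.0, 0.0, 1.0]] [ 0.16  0.22 -0.33  1.94  0.09  0.99 -1.67]
```

View pics/w3.png

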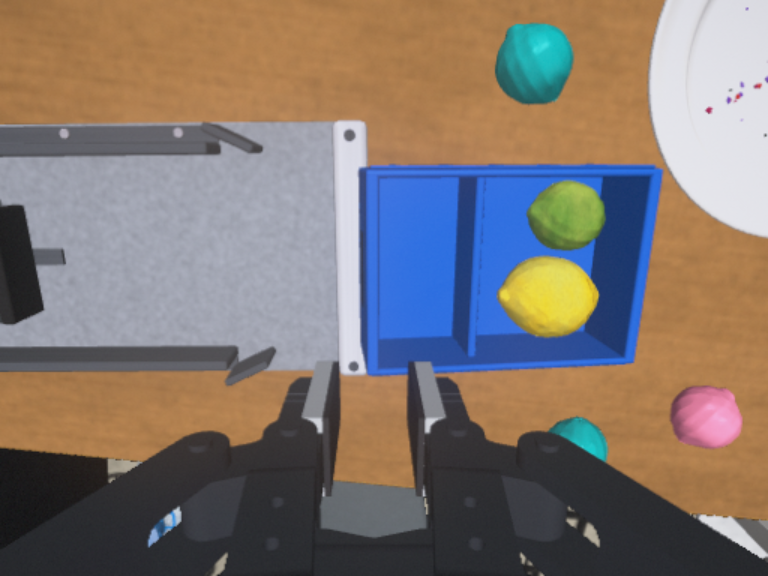

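The crate's front rests on the sill, with rim corners at (362,168), (661,168), (632,361) and (368,374). It is nearly square to the bay. I'll work out the lateral offset.

```bash
python3 - <<'E'
from h import *
o=st(); p=viewer.grab_frame("wrist"); s=lambda a:(np.array(a)+.5)/1.5-.5
X=lambda q,L:np.array([q[0],q[1],0])+Ro.from_euler('z',q[2]).apply(np.array([0,-.092,0])+Ro.from_euler('x',.1).apply(np.array(L)+[0,.092,0]))
L=[[.065,.092,.06],[.065,-.092,.06],[-.065,-.092,.06],[-.065,.092,.06]]
uv=s([[362,168],[661,168],[632,361],[368,374]])
f=least_squares(lambda q:(proj(p,X(q,L),o)-uv).ravel(),[.51,-.1,.1]);c=f.x;print("crate",c.round(4),f.fun.round(1))
b,e=fit(p,[[.095,-.012,.018],[-.095,-.012,.018],[.095,.012,.018],[-.095,.012,.018]],s([[365,123],[370,374],[333,122],[340,374]]),[.5,.01,.1],o);print("bay",b.round(4),e)
rl,e=fit(p,[[.073,.092,.036],[-.073,.092,.036]],s([[220,152],[238,350]]),[.5,.01,.1],o);print("rails",rl.round(4),e)
Rb=Ro.from_euler('z',-b[2])
for n,l in(("front",[0,.092,0]),("rear",[0,-.092,0])): w=X(c,[l])[0];print(n,w.round(4),"in bay",Rb.apply(w-np.r_[b[:2],0]).round(4))
E
```

```text
8.9833 [0.5041 0.0011 0.228 ] [-0.1  0.5 -1. ] [-0.06 -0.02 -0.  ] 0.021
yaw 0.1122
crate [ 0.5134 -0.078   0.1181] [-0.3 -0.2  1.8 -1.7  1.1  1.4 -2.6  1.6]
bay [0.5023 0.0154 0.123 ] [[1.3, -2.7], [0.3, 2.9], [-1.3, -1.7], [-0.3, 3.1]]
rails [0.5076 0.0074 0.1159] [[-0.0, -3.4], [0.0, 4.3]]
front [0.5027 0.0125 0.0184] in bay [ 0.0001 -0.0029  0.0184]
rear [ 0.5243 -0.1693  0.    ] in bay [-0.0008 -0.186   0.    ]
```

```bash
python3 - <<'E'
from h import *
o=get_obs(); p=viewer.grab_frame("wrist"); s=lambda a:(np.array(a)+.5)/1.5-.5
W=unproj(p,s([[650,75],[670,170],[710,220],[768,237],[671,415],[707,448]]),.012,o)
bi=Ro.from_euler('z',-.12)
print(bi.apply(W-[.5023,.0154,0]).round(3)[:,:2].tolist()); print(W[:,:2].round(3).tolist())
W=unproj(p,s([[741,417],[671,415],[545,420],[607,440]]),.024,o); print("balls",bi.apply(W-[.5023,.0154,0]).round(3)[:,:2].tolist())
t=viewer.grab_frame("top")
x=viewer.trace(t,"spice_jar")
W=unproj(t,[[327,193],[335,217],[350,232],[375,240]],.012);print(bi.apply(W-[.5023,.0154,0]).round(3)[:,:2].tolist())
E
```

```text
[[0.121, -0.2], [0.059, -0.223], [0.024, -0.258], [0.012, -0.303], [-0.133, -0.255], [-0.164, -0.291]]
[[0.646, -0.169], [0.588, -0.199], [0.557, -0.238], [0.55, -0.284], [0.401, -0.254], [0.374, -0.293]]
balls [[-0.129, -0.303], [-0.126, -0.247], [-0.13, -0.149], [-0.148, -0.2]]
[[0.123, -0.201], [0.065, -0.222], [0.031, -0.259], [0.016, -0.319]]
```

A plate edge lies behind the rear's +x corner, at bay (0.059, −0.223), so I'll use half-open fingers (±36 mm) and come down close behind the wall.

>>> {"method": "play_rows", "body": {"commands": [[[0,0.007,0.988,0,-0.95],[0,0.007,0.988,0,-0.95],[0,0.007,0.988,0,-0.95],[0,0.007,0.988,0,-0.95],[0,0.007,0.988,0,-0.95],[0,0.007,0.988,0,-0.95],[0,0.007,0.988,0,-0.95],[0,0.007,0.988,0,-0.95],[0,0.007,0.988,0,-0.95],[0,0.007,0.988,0,-0.95],[0,0.007,0.988,0,-0.95],[0,0.007,0.988,0,-0.95]]]}}

```text
clock: 10.18
tcp_pos: [0.5274, -0.1944, 0.227]
orientation: [-2.224, -2.216, 0.001]
contact_force: [0.7, 0.1, 0.3]
grip_width: 0.0427
gripper_force: 0.0
```

>>> {"method": "play_rows", "body": {"commands": [[[0,0,0,0,-0.052],[0,0,0,0,-0.052],[0,0,0,0,-0.052],[0,0,0,0,-0.052],[0,0,0,0,-0.052]]]}}

```text
clock: 10.6
tcp_pos: [0.5278, -0.1945, 0.228]
orientation: [-2.141, -2.298, 0.0]
contact_force: [-0.7, -0.1, 0.7]
grip_width: 0.0426
gripper_force: 0.0
```

```bash
python3 - <<'E'
from h import *
o=st(); R=cv2.Rodrigues(o["orientation"])[0]
bp=Ro.from_euler('z',-.12).apply(o["tcp_pos"]-[.5023,.0154,0]); print("in bay",bp.round(4)); print((R.T@(np.array([.5277,-.195,.028])-o["tcp_pos"])/.2).round(3))
E
```

```text
10.6 [ 0.5278 -0.1945  0.228 ] [-0.7 -0.1  0.7] [-0.01  0.01  0.02] 0.0426
yaw 1.6413
in bay [ 2.000e-04 -2.114e-01  2.280e-01]
[-0.003 -0.     1.   ]
```

>>> {"method": "play_rows", "body": {"commands": [[[0,-0.012,0,0.2,-0.02],[0,-0.012,0,0.4,-0.02],[0,-0.012,0,0.55,-0.02],[0,-0.012,0,0.65,-0.02],[0,-0.012,0,0.75,-0.02],[0,-0.012,0,0.75,-0.02]]]}}

```text
clock: 11.1
tcp_pos: [0.5253, -0.1962, 0.0745]
orientation: [-2.1, -2.328, 0.004]
contact_force: [-0.2, 0.1, -0.0]
grip_width: 0.0427
gripper_force: 0.0
```

>>> {"method": "play_rows", "body": {"commands": [[[0,0,0,0.06,0],[0,0,0,0.12,0],[0,0,0,0.18,0],[0,0,0,0.24,0],[0,0,0,0.245,0],[0,0,0,0.245,0]]]}}

```text
clock: 11.6
tcp_pos: [0.5276, -0.1968, 0.0285]
orientation: [-2.102, -2.332, 0.001]
contact_force: [0.4, 0.2, 0.4]
grip_width: 0.0427
gripper_force: 0.0
```

```bash
cat >> h.py <<'E'
def bay(o):
    print("tcp in bay",Ro.from_euler('z',-.12).apply(o["tcp_pos"]-[.5023,.0154,0]).round(4),"F bay",Ro.from_euler('z',-.12).apply(o["contact_force"]).round(1))
E
python3 -c "
from h import *
bay(st())"
```

```text
11.6 [ 0.5276 -0.1968  0.0285] [0.4 0.2 0.4] [ 0.01 -0.02  0.05] 0.0427
yaw 1.6744
tcp in bay [-0.0003 -0.2137  0.0285] F bay [0.4 0.2 0.4]
```

>>> {"method": "play_rows", "body": {"commands": [[[0,0.04,0,0,-0.011],[0,0.07,0,0,-0.011],[0,0.1,-0.001,0,-0.011],[0,0.13,-0.001,0,-0.011],[0,0.16,-0.002,0,-0.011],[0,0.19,-0.003,0,-0.011],[0,0.22,-0.004,0,-0.011],[0,0.25,-0.004,0,-0.011],[0,0.28,-0.005,0,-0.011],[0,0.3,-0.005,0,-0.011]]]}}

```text
clock: 12.43
tcp_pos: [0.5209, -0.1368, 0.0295]
orientation: [2.083, 2.352, -0.0]
contact_force: [0.8, -5.4, 0.3]
grip_width: 0.0431
gripper_force: 2.7
```

```bash
python3 - <<'E'
from h import *
o=st();bay(o)
t=viewer.grab_frame("top"); r1=cv2.minAreaRect(np.vstack(blue(t))); print(cv2.boxPoints(r1).round(1).tolist())
p=viewer.grab_frame("wrist"); cv2.imwrite("pics/w4.png",np.hstack([p["pixels"],cv2.resize(t["pixels"][170:310,100:350],(450,252))[:252]]) [:,:,::-1] if 0 else p["pixels"][:,:,::-1])
L=[[.065,.092,.06],[-.065,.092,.06]]
# expected front rim corners
e=Ro.from_euler('z',.12).apply(np.array([[.065,.06,.078],[-.065,.06,.078]]))+[.5023,.0154,0]; print(proj(p,e,o).round(0).tolist(),proj(t,e).round(0).tolist())
E
```

```text
12.4333 [ 0.5209 -0.1368  0.0295] [ 0.8 -5.4  0.3] [-0.96 -0.12  0.  ] 0.0431
yaw 1.692
tcp in bay [ 0.0002 -0.1533  0.0295] F bay [ 0.1 -5.4  0.3]
[[219.5, 263.29998779296875], [225.0, 204.3000030517578], [306.8999938964844, 212.0], [301.3999938964844, 270.8999938964844]]
[[620.0, -754.0], [-138.0, -753.0]] [[216.0, 203.0], [211.0, 261.0]]
```

View pics/w4.png

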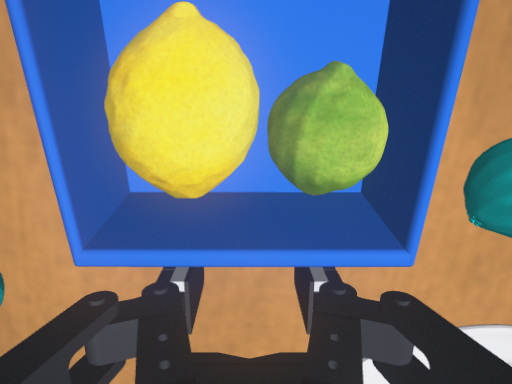

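This was my tenth picture. The crate sits square against both fingers, with the lemon and lime inside, and the push force is about 5 N. From here I'll go by numbers alone.

>>> {"method": "play_rows", "body": {"commands": [[[0,0.025,0,0,0],[0,0.05,0,0,0],[0,0.075,0,0,0],[0,0.1,0,0,0],[0,0.125,0,0,0],[0,0.15,0,0,0],[0,0.175,0,0,0],[0,0.2,0,0,0],[0,0.22,0,0,0],[0,0.24,0,0,0],[0,0.26,0,0,0],[0,0.28,0,0,0]]]}}

```text
clock: 13.53
tcp_pos: [0.5154, -0.0855, 0.0304]
orientation: [2.084, 2.345, -0.003]
contact_force: [1.2, -14.7, 8.8]
grip_width: 0.0427
gripper_force: 7.4
```

```bash
cat >> h.py <<'E'
def chk():
    o=st();bay(o)
    t=viewer.grab_frame("top"); b=cv2.boxPoints(cv2.minAreaRect(np.vstack(blue(t))))
    print("crate in bay (z .065)",Ro.from_euler('z',-.12).apply(unproj(t,b,.065)-[.5023,.0154,0]).round(3)[:,:2].tolist())
    for n in("lemon","lime"): print(n,[(round(x["score"],2),np.round(x["rect"])) for x in viewer.trace(t,n)[:3]])
E
python3 -c "
from h import *
chk()"
```

```text
13.5333 [ 0.5154 -0.0855  0.0304] [  1.2 -14.7   8.8] [-2.73 -0.2   0.05] 0.0427
yaw 1.6885
tcp in bay [ 0.0009 -0.1017  0.0304] F bay [ -0.6 -14.8   8.8]
crate in bay (z .065) [[-0.067, 0.095], [0.072, 0.098], [0.07, -0.092], [-0.068, -0.088]]
lemon [(0.63, array([240., 236., 271., 262.]))]
lime [(0.77, array([249., 213., 271., 235.])), (0.53, array([284., 180., 306., 192.]))]
```

Pushing now takes 15 N with the rear wall riding up against the fingers, because the crate is tipping over the sill. I'll back off, raise the fingers and push again.

>>> {"method": "play_rows", "body": {"commands": [[[0,-0.03,0,0,0],[0,-0.06,0,0,0],[0,-0.06,0,0,0],[0,-0.06,0,-0.04,0],[0,-0.06,0,-0.06,0],[0,-0.06,0,-0.06,0]]]}}

```text
clock: 14.18
tcp_pos: [0.5163, -0.093, 0.0424]
orientation: [2.082, 2.352, 0.002]
contact_force: [-0.2, -0.5, -1.1]
grip_width: 0.0428
gripper_force: 0.0
```

```bash
python3 -c "
from h import *
chk()
p=viewer.grab_frame('side'); x=viewer.trace(p,'crate')[0]; print(x['score'],x['rect'])
b=np.vstack(blue(p))[:,0]; h=cv2.convexHull(b); a=cv2.approxPolyDP(h,3,True)[:,0]; print(a.tolist())
X=lambda yc,z,ph,L: Ro.from_euler('z',.12).apply(np.array([0,yc,z])+Ro.from_euler('x',ph).apply(L))+[.5023,.0154,0]
L=np.array([[.065,-.092,.06],[.065,.092,.06],[-.065,.092,.06],[-.065,-.092,.06],[.065,.092,0],[-.065,.092,0]])
for ph,z in((.1,.009),(.05,.014),(-.1,.015)): print(ph,proj(p,X(.005,z,ph,L)).round(0).tolist())
"
```

```text
14.1833 [ 0.5163 -0.093   0.0424] [-0.2 -0.5 -1.1] [-0.04 -0.02 -0.01] 0.0428
yaw 1.6923
tcp in bay [ 0.0009 -0.1093  0.0424] F bay [-0.2 -0.4 -1.1]
crate in bay (z .065) [[-0.067, 0.106], [0.068, 0.11], [0.066, -0.078], [-0.068, -0.076]]
lemon [(0.94, array([234., 234., 267., 262.]))]
lime [(0.44, array([284., 180., 307., 192.])), (0.4, array([189., 204., 277., 270.]))]
0.57 [243.9, 148.6, 330.8, 244.5]
[[291, 150], [331, 210], [320, 221], [280, 240], [248, 185], [245, 171], [253, 164]]
0.1 [[239.0, 168.0], [277.0, 222.0], [327.0, 199.0], [285.0, 150.0], [277.0, 238.0], [325.0, 215.0]]
0.05 [[239.0, 166.0], [278.0, 223.0], [328.0, 200.0], [286.0, 148.0], [277.0, 238.0], [325.0, 215.0]]
-0.1 [[241.0, 165.0], [279.0, 229.0], [329.0, 206.0], [288.0, 146.0], [276.0, 240.0], [324.0, 217.0]]
```

>>> {"method": "play_rows", "body": {"commands": [[[0,0.03,0,0,0],[0,0.06,0,0,0],[0,0.09,0,0,0],[0,0.11,0,0,0],[0,0.13,0,0,0],[0,0.15,0,0,0],[0,0.17,0,0,0],[0,0.19,0,0,0],[0,0.21,0,0,0],[0,0.23,0,0,0],[0,0.25,0,0,0]]]}}

```text
clock: 15.35
tcp_pos: [0.5091, -0.0437, 0.0411]
orientation: [-2.083, -2.351, 0.001]
contact_force: [0.2, -2.5, -2.4]
grip_width: 0.0429
gripper_force: 1.3
```

```bash
python3 -c "
from h import *
chk()"
```

```text
15.35 [ 0.5091 -0.0437  0.0411] [ 0.2 -2.5 -2.4] [-0.64 -0.1   0.02] 0.0429
yaw 1.6916
tcp in bay [-0.0003 -0.0595  0.0411] F bay [-0.1 -2.5 -2.4]
crate in bay (z .065) [[-0.068, 0.135], [0.067, 0.139], [0.065, -0.035], [-0.07, -0.033]]
lemon [(0.81, array([222., 235., 249., 260.]))]
lime [(0.72, array([349., 290., 371., 314.])), (0.56, array([285., 182., 294., 183.])), (0.42, array([233., 215., 246., 233.]))]
```

>>> {"method": "play_rows", "body": {"commands": [[[0,0.025,0,0,0],[0,0.05,0,0,0],[0,0.075,0,0,0],[0,0.1,0,0,0],[0,0.125,0,0,0],[0,0.15,0,0,0],[0,0.175,0,0,0],[0,0.2,0,0,0],[0,0.225,0,0,0],[0,0.25,0,0,0],[0,0.27,0,0,0],[0,0.27,0,0,0]]]}}

```text
clock: 16.5
tcp_pos: [0.5029, 0.011, 0.0414]
orientation: [-2.081, -2.353, -0.001]
contact_force: [0.2, 0.8, 0.4]
grip_width: 0.0425
gripper_force: 0.0
```

```bash
python3 -c "
from h import *
chk()"
```

```text
16.5 [0.5029 0.011  0.0414] [0.2 0.8 0.4] [ 0.01 -0.05  0.01] 0.0425
yaw 1.6931
tcp in bay [ 0.0001 -0.0045  0.0414] F bay [0.3 0.8 0.4]
crate in bay (z .065) [[-0.069, 0.188], [0.065, 0.197], [0.067, 0.06], [-0.068, 0.056]]
lemon [(0.7, array([196., 234., 212., 257.]))]
lime [(0.89, array([349., 292., 372., 313.])), (0.83, array([284., 183., 304., 200.])), (0.33, array([154., 200., 213., 266.]))]
```

The crate has dropped over the sill and lies between the guides. I'll lower the fingers a little and feel for the buffer in small steps.

>>> {"method": "play_rows", "body": {"commands": [[[0,0,0,0.035,0],[0,0.015,0,0.035,0],[0,0.03,0,0.035,0],[0,0.045,0,0.035,0],[0,0.06,0,0.035,0],[0,0.07,0,0.035,0],[0,0.07,0,0.035,0]]]}}

```text
clock: 17.23
tcp_pos: [0.5012, 0.0241, 0.0343]
orientation: [-2.082, -2.352, -0.0]
contact_force: [-0.7, -0.1, -1.0]
grip_width: 0.0428
gripper_force: 0.4
```

```bash
python3 -c "
from h import *
chk()"
```

```text
17.2333 [0.5012 0.0241 0.0343] [-0.7 -0.1 -1. ] [-0.21  0.12  0.01] 0.0428
yaw 1.6924
tcp in bay [-0.      0.0088  0.0343] F bay [-0.7 -0.  -1. ]
crate in bay (z .065) [[-0.069, 0.2], [0.065, 0.208], [0.065, 0.08], [-0.069, 0.076]]
lemon [(0.59, array([106., 192., 205., 276.])), (0.55, array([192., 236., 203., 258.]))]
lime [(0.89, array([348., 290., 370., 313.])), (0.76, array([306., 296., 323., 324.])), (0.55, array([283., 180., 306., 199.]))]
```

>>> {"method": "play_rows", "body": {"commands": [[[0,0.007,0,0,0],[0,0.014,0,0,0],[0,0.021,0,0,0],[0,0.028,0,0,0],[0,0.035,0,0,0]]]}}

```text
clock: 17.8
tcp_pos: [0.5009, 0.0293, 0.0345]
orientation: [2.084, 2.349, -0.001]
contact_force: [0.5, -4.9, 1.1]
grip_width: 0.0426
gripper_force: 2.5
```

>>> {"method": "play_rows", "body": {"commands": [[[0,0.007,0,0,0],[0,0.014,0,0,0],[0,0.021,0,0,0]]]}}

```text
clock: 18.05
tcp_pos: [0.5004, 0.0334, 0.0345]
orientation: [2.084, 2.349, -0.001]
contact_force: [0.2, -4.7, 1.1]
grip_width: 0.043
gripper_force: 2.5
```

Sliding friction is steady at about 4.8 N and I haven't touched the buffer yet.

>>> {"method": "play_rows", "body": {"commands": [[[0,0.007,0,0,0],[0,0.014,0,0,0],[0,0.021,0,0,0]]]}}

```text
clock: 18.3
tcp_pos: [0.4999, 0.0376, 0.0345]
orientation: [2.084, 2.349, -0.001]
contact_force: [2.2, -5.5, 1.0]
grip_width: 0.0428
gripper_force: 2.5
```

>>> {"method": "play_rows", "body": {"commands": [[[0,0.007,0,0,0],[0,0.014,0,0,0]]]}}

```text
clock: 18.47
tcp_pos: [0.4996, 0.0404, 0.0345]
orientation: [2.084, 2.349, -0.001]
contact_force: [-0.1, -5.2, 2.5]
grip_width: 0.0427
gripper_force: 2.5
```

>>> {"method": "play_rows", "body": {"commands": [[[0,0.007,0,0,0],[0,0.014,0,0,0]]]}}

```text
clock: 18.63
tcp_pos: [0.4992, 0.0431, 0.0345]
orientation: [2.084, 2.349, -0.001]
contact_force: [0.3, -4.3, 0.9]
grip_width: 0.0425
gripper_force: 2.6
```

>>> {"method": "play_rows", "body": {"commands": [[[0,0.007,0,0,0],[0,0.014,0,0,0]]]}}

```text
clock: 18.8
tcp_pos: [0.4989, 0.0459, 0.0345]
orientation: [2.084, 2.349, -0.001]
contact_force: [1.2, -4.6, 1.3]
grip_width: 0.043
gripper_force: 2.6
```

>>> {"method": "play_rows", "body": {"commands": [[[0,0.007,0,0,0],[0,0.014,0,0,0]]]}}

```text
clock: 18.97
tcp_pos: [0.4985, 0.0487, 0.0345]
orientation: [2.084, 2.349, -0.001]
contact_force: [1.2, -5.3, 2.3]
grip_width: 0.0427
gripper_force: 2.6
```

>>> {"method": "play_rows", "body": {"commands": [[[0,0.007,0,0,0],[0,0.014,0,0,0]]]}}

```text
clock: 19.13
tcp_pos: [0.4982, 0.0515, 0.0345]
orientation: [2.084, 2.349, -0.001]
contact_force: [0.9, -3.8, 1.7]
grip_width: 0.0427
gripper_force: 2.6
```

>>> {"method": "play_rows", "body": {"commands": [[[0,0.007,0,0,0],[0,0.014,0,0,0]]]}}

```text
clock: 19.3
tcp_pos: [0.4979, 0.0542, 0.0345]
orientation: [2.084, 2.349, -0.001]
contact_force: [0.3, -4.7, 1.6]
grip_width: 0.0427
gripper_force: 2.6
```

>>> {"method": "play_rows", "body": {"commands": [[[0,0.007,0,0,0],[0,0.012,0,0,0]]]}}

```text
clock: 19.47
tcp_pos: [0.4975, 0.0562, 0.0345]
orientation: [2.084, 2.349, -0.002]
contact_force: [1.0, -8.6, 2.6]
grip_width: 0.043
gripper_force: 3.9
```

Buffer contact: the push force rose from 4.8 to about 8 N. I'll press about 2 mm more.

>>> {"method": "play_rows", "body": {"commands": [[[0,0.005,0,0,0],[0,0.01,0,0,0],[0,0.01,0,0,0]]]}}

```text
clock: 19.72
tcp_pos: [0.4973, 0.0572, 0.0345]
orientation: [2.084, 2.348, -0.004]
contact_force: [0.9, -8.5, 2.7]
grip_width: 0.0427
gripper_force: 4.3
```

>>> {"method": "play_rows", "body": {"commands": [[[0,0.006,0,0,0],[0,0.012,0,0,0],[0,0.012,0,0,0]]]}}

```text
clock: 19.97
tcp_pos: [0.4971, 0.0583, 0.0346]
orientation: [2.085, 2.346, -0.005]
contact_force: [0.8, -12.3, 4.6]
grip_width: 0.0424
gripper_force: 5.9
```

Push is 12.3 N, so the buffer carries about 7.5 N (about 3 mm of give). I'll let go: back straight off, then up.

>>> {"method": "play_rows", "body": {"commands": [[[0,-0.01,0,0,0],[0,-0.03,0,0,0],[0,-0.07,0,0,0],[0,-0.15,0,0,0],[0,-0.2,0,0,0],[0,-0.2,0,-0.2,0],[0,-0.2,0,-0.4,0],[0,-0.2,0,-0.6,0],[0,-0.2,0,-0.8,0],[0,-0.2,0,-0.9,0],[0,-0.2,0,-0.9,0]]]}}

```text
clock: 20.88
tcp_pos: [0.5046, 0.023, 0.2195]
orientation: [2.079, 2.346, 0.011]
contact_force: [1.0, 0.4, 0.3]
grip_width: 0.0425
gripper_force: 0.0
```

```bash
python3 - <<'E'
from h import *
chk()
o=get_obs(); p=viewer.grab_frame("wrist")
for n in("crate","lemon","lime"): print(n,[(round(x["score"],2),np.round(x["rect"])) for x in viewer.trace(p,n)[:2]])
h=cv2.cvtColor(p["pixels"],cv2.COLOR_RGB2HSV)
for n,lo,hi in(("yellow",(22,140,90),(32,255,255)),("green",(33,120,40),(50,255,220))):
    m=cv2.inRange(h,lo,hi); c=cv2.moments(m); print(n,c["m00"]/255, c["m00"] and unproj(p,[[c["m10"]/c["m00"],c["m01"]/c["m00"]]],.04,o).round(3))
b=cv2.boxPoints(cv2.minAreaRect(np.vstack(blue(p)))); print("wrist rim in bay",Ro.from_euler('z',-.12).apply(unproj(p,b,.064,o)-[.5023,.0154,0]).round(3)[:,:2].tolist())
s=viewer.grab_frame("side"); b=np.vstack(blue(s)); a=cv2.approxPolyDP(cv2.convexHull(b),3,True)[:,0]; print(a.tolist())
L=np.array([[.065,-.092,.06],[.065,.092,.06],[-.065,.092,.06],[-.065,-.092,.06]])
print(proj(s,Ro.from_euler('z',.12).apply(L+[0,.148,.004])+[.5023,.0154,0]).round(0).tolist())
E
```

```text
20.8833 [0.5046 0.023  0.2195] [1.  0.4 0.3] [-0.05 -0.12  0.04] 0.0425
yaw 1.6914
tcp in bay [0.0032 0.0072 0.2195] F bay [1.  0.3 0.3]
crate in bay (z .065) [[-0.068, 0.233], [0.066, 0.24], [0.064, 0.158], [-0.07, 0.154]]
lemon []
lime [(0.9, array([349., 292., 368., 313.])), (0.88, array([303., 298., 320., 322.])), (0.77, array([284., 180., 306., 199.]))]
crate [(0.68, array([163.,   2., 333., 133.])), (0.34, array([151.,   1., 352., 190.]))]
lemon [(0.66, array([190.,  26., 252., 111.])), (0.54, array([162.,   1., 327., 133.]))]
lime [(0.91, array([341., 263., 383., 299.])), (0.58, array([258.,  50., 310., 108.]))]
yellow 3276.0 [[0.465 0.119 0.04 ]]
green 1106.0 [[0.532 0.115 0.04 ]]
wrist rim in bay [[-0.073, 0.052], [-0.066, 0.155], [0.065, 0.155], [0.072, 0.053]]
[[318, 192], [364, 255], [358, 264], [310, 289], [272, 228], [270, 215]]
[[269.0, 213.0], [314.0, 283.0], [366.0, 255.0], [318.0, 191.0]]
```

```bash
python3 -c "
from bench import r
print(r.hand_in())"
```

```text
the job is handed in; nothing more can be done
None
```

The crate lies flat in its bay, bedded on the buffer at about 7.5 N (about 3 mm of give) with both fruits inside and the robot clear, but my first pinch held it too stiffly and lifted it nearly flat, its rear probably clear of the table, so I set it back down and re-tipped it properly before pushing it over the sill; that first lift may count against "never lifting the whole crate clear".

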